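# Lock a junction-box bracket onto strut channel with a spring T-bolt

### The arm

A 6-joint arm with a two-finger parallel gripper is mounted at the origin on a cart in front of the work surface, level with it; the furniture and walls round the work are solid. World frame = base frame: x ahead of the robot, y to its left, z up, the work surface at z = 0. Lengths are in m, angles in rad, forces in N, time in s.
With the tool pointing down it reaches from about 0.275 to 0.85 m from the base axis. Payload 19 kg.
Tool frame: the origin (TCP) lies at the very end of the fingers, on their centre line; the grasp point (between the pads) lies 19 mm behind it (tcp_to_grasp is the distance from the TCP to the grasp point, in m); z points along the fingers, y is the line along which they close (so a half turn about z gives the same grasp; the last joint's range is limited). The gripper opens to 85 mm and grips with 20 to 120 N. Pads are 22 mm wide; open, the fingers measure 114 mm over their backs; the gripper's body (76 mm by 85 mm) begins 54 mm behind the grasp point. The pads swing forward as they close: fully open they stand 13 mm farther back than shut.
Start: joints at [-1.383, 0.15, 1.437, -0, 1.554, -0.134], TCP at [0.182, -0.545, 0.231] pointing down, gripper open.
Joint ranges: [-2.8, 2.8], [-0.68, 2.1], [0.12, 2.68], [-1.39, 4.53], [0.16, 2.79], [-2.81, 2.81]. Speed limits (rad/s): [1.89, 1.89, 2.22, 3.01, 3.01, 3.01].

### API

Orientations are given as a 3x3 rotation matrix whose columns are the frame's x, y, z axes.
In Python, from rig import read_state, read_camera, job_done, tcp_to_grasp gives the robot as it stands. The module is installed in compiled form; this text tells all that it offers.
- The arm moves only by the shell command python3 -m pendant 'ROWS' [OPENING] [FORCE]. ROWS is JSON, a list of rows, each a list of 2 entries, a list of its own where there are three numbers: the shift along the world's x, y, z in units of 50 mm (1.0 is 50 mm), then the turn, a rotation vector about the world's x, y, z in rad. A call has 1 to 12 rows; each row is the pose to reach, as a shift and turn from the pose commanded when the call began; what a row does not reach only later rows make up. A row lasts 1/10 s, in which the tool goes at most 50 mm and 8.59 degrees, less where a joint would pass 70% of its speed; a pose out of reach is approached as far as the arm can. A call with a gripper value outside its range is refused whole. OPENING is the closure, from 0 (fully open) to 1 (shut), set as the call begins (- or left out, the last holds). The fingers move at their own pace and stop on an object; FORCE is the grip in N (left out, the last holds). Time passes only in rows, so rows that repeat a pose let the fingers close. It gives the time, the measured TCP pose, the force, the opening and the grip force at its end, in the units of the state.
- read_state(): the state, without advancing time (a new reading comes with each control period).
- read_camera(name): name is "side" or "top" or "wrist"; returns a dict with "color" (384x512x3 uint8, blue, green, red), "K" (3x3 intrinsics, pixels), "R" (3x3) and "t" (3): a world point X has camera coordinates R X + t; the wrist camera has in their place "tool_from_camera" (4x4, takes a point from camera to tool coordinates, whose origin is the TCP and whose axes are the flange's). Camera axes: x right, y down, z forward; pixel columns grow to the right and rows downward; lengths in m; the calibration is good to about 2 mm. A picture is of the moment at which its call begins: read the wrist's pose just before it. There is no depth.
- job_done(): hands the job in; it is judged then, once.
The state is a dict: "t": time; "joint_pos": joint angles; "dq": joint speeds; "joint_efforts": joint torques, N m; "position": TCP position; "tool_rot": TCP orientation; "wrist_force": force on the tool from outside, world axes, zero at the start; "moment": the same for the moment, N m; "opening": finger opening in m; "grasp_force": force on a finger pad.
Only numpy, scipy, OpenCV 4.12 (cv2) and the standard library are available. Lean on these libraries where they do the work, as an engineer would, in place of code of your own. Each camera call takes 0.05 s, during which the arm holds its last target. There are 200 camera calls.

### The job

The junction-box bracket on the strut channel has to sit butted up against the end stop, fastened there with the spring T-bolt. Push it home along the channel and lock it with the T-bolt: T-head down through the bracket's slot into the channel, pressed in against its spring, turned a quarter turn clockwise and let spring up, so that the head holds crosswise under the channel's lips. A fixing stud inside the channel is in the way somewhere under the slot, so feel where along the slot the bolt goes down and do not wrench it; leave the other things where they are.

Things in the scene. Friction and masses are not known exactly. Their poses are not given: they have to be found in the camera images.
- rail: Bare-metal strut channel, 41 mm wide, 41 mm high, 430 mm long, lying on two packers 10 mm thick, fixed. Origin: centre of its underside, 10 mm above the bench; y runs along the channel towards the end stop, x across it, z up. An open slot runs along its whole top.
- slot_centre (a point): Middle of the channel's open slot, at its top (51 mm above the bench), axes as the rail. The slot is 22 mm wide (x) between two lips, whose inner edges are turned down and end 7.5 mm below the top. Below them the channel is hollow, 36 mm wide between its side walls, down to 38.5 mm below the top.
- stop_face (a point): End stop, an angle 60 mm wide and 12 mm high across the channel's top, 165 mm from the slot's middle (+y): centre of the foot of the face that the bracket's front edge has to meet. Axes as the rail.
- plate: The bracket: loose steel plate 5 mm thick, 78 mm wide, 210 mm long, riding on the channel's top; lugs beside the channel (1.5 mm play) let it only slide along it. With its box about 0.6 kg; a push of 2 to 8 N moves it. Origin: centre of its slot, at the plate's underside; y towards the stop. The slot goes through: 90 mm along y, 26 mm across.
- bracket_slot (a point): Centre of the bracket's slot, at the plate's top. A fixing stud (8 mm thick, top 10 mm below the channel's top) stands in the channel's floor below this slot once the bracket is home, at a place not given, up to 22 mm either way (y) from here: less than 24 mm from it the T-bolt cannot be pressed in and turned, farther along the slot it can. Find out by feel or by looking in.
- plate_front (a point): Middle of the bracket's front edge (underside), 60 mm ahead (+y) of its slot's centre.
- box_back (a point): White junction box (68 x 68 mm, 41 mm high) fixed on the bracket, its middle 112 mm behind (-y) the slot's centre: this point is on its upright back face (-y side), 35 mm above the plate's underside, a good place to push the bracket.
- t_bolt: Spring T-bolt, 68 mm tall, 0.15 kg, loose, standing upright on its T-head on the bench beside the channel. Origin: centre of the head's underside; z up the shank, y along the head and along the wing above it (a half turn makes no difference).
- t_head (a point): Top of the T-head, 8 mm above the bolt's origin, axes as the bolt. Steel head 34.5 mm (y) x 20 mm (x) x 8 mm, lower edges bevelled 2 mm. Two opposite corners are cut, so in the channel it turns only clockwise seen from above; the others stop it at the walls after about 95 degrees; forced on, or turned before it is pressed in, it jams. A square neck, 18.5 mm wide and 3 mm high, sits on the head; then a 12 mm shank.
- washer (a point): Underside of the bolt's steel washer (46 mm diameter) with its spring let out, 17.5 mm above the bolt's origin. It rests on the plate (top 56 mm above the bench) round the slot and slides up the shank against a spring: 1600 N/m, solid after 9 mm (14 N). Bolt just resting in the slot: its origin is 38.5 mm above the bench and the head cannot turn.
- neck (a point): Top of the square neck, 11 mm above the bolt's origin. Pressed until the origin is under 32 mm above the bench (11 N; the spring is solid at 29.5 mm), head and neck clear the lips and the bolt turns. Let go after the quarter turn, the spring lifts it to 35.5 mm: head crosswise up against the lips, neck between them, so it cannot turn back.
- wing (a point): On the bolt's axis, 60 mm above its origin, in the wing: a black bar 56 mm (y) x 12 mm (x), from 37 to 68 mm up, standing on a round collar of 42 mm diameter. Grip it here across its 12 mm (x).
- screwdriver: Red and yellow screwdriver, 191 mm long, lying on the bench: leave alone.
- contactor: Black and white contactor, 74 x 45 x 75 mm, standing behind the channel: leave alone.
- spare_box: Spare white junction box, 68 x 68 x 41 mm, lying by itself on the bench: leave alone.
Things that resemble listed ones, but are neither listed nor needed, are in the scene too. What is shaped like the t_bolt but green is not meant.

How it is judged:
At the end, for the whole second after the job is handed in: Bracket flat on the channel, front edge within 3.5 mm of the stop; T-bolt upright (4 deg) in its slot, crosswise to the channel (14 deg) and sprung up with its head against the lips (origin 35.5 mm above the bench, within 1.7 mm); all let go and at rest (y of plate_front in the frame of stop_face between -0.0035 and 0.002 m and z of plate_front in the frame of stop_face between -0.002 and 0.002 m and angle between plate's own z axis and vertical below 0.03 rad and z of t_bolt in the frame of rail between 0.0238 and 0.0272 m and x of t_bolt in the frame of rail between -0.005 and 0.005 m and y of t_bolt in the frame of plate between -0.036 and 0.036 m and angle between the y axis of t_bolt and the x axis of rail, either way round below 0.25 rad and angle between t_bolt's own z axis and vertical below 0.07 rad and linear speed of each of plate, t_bolt below 0.01 m/s and angular speed of t_bolt below 0.1 rad/s); the robot touches nothing.
It fails at once if a bystander (screwdriver, contactor or spare junction box) is moved by more than 25 mm (distance of any of screwdriver, contactor, spare_box from where it was at the start of the episode above 0.025 m).
It fails at once if the T-bolt is forced against the channel with over 150 N (turned while it is not pressed in, or wrenched on past its end stop) (contact force between t_bolt and rail above 150 N).
It also fails if it takes over 59 s, if anything falls off the work surface, if the arm or the gripper's body presses on something with over 40 N, if the wrist force passes 120 N, or if a joint passes its speed limit or range.

## Working session

There is one attempt and no reset: what is moved stays moved. The work goes in short steps, Python scripts to look and compute and a shell command to move; the robot and the scene stay as the last step left them, time stands still between calls to the robot, and variables do not carry over. Pictures are saved under pics/ and viewed, at most 10 in all, crops included, and the job is handed in when it is done.

```bash
mkdir -p pics; cat > h.py <<'E'
import numpy as np, cv2
from rig import *
def save(name,fn,crop=None,scale=1):
    c=read_camera(name); im=c["color"]
    if crop: x0,y0,x1,y1=crop; im=im[y0:y1,x0:x1]
    cv2.imwrite(fn,cv2.resize(im,None,fx=scale,fy=scale,interpolation=cv2.INTER_CUBIC)); return c
def ray(c,u,v,s=None):
    d=np.linalg.inv(c["K"])@[u,v,1.]
    if "R" in c: return -c["R"].T@c["t"], c["R"].T@d
    T=c["tool_from_camera"]; R=np.array(s["tool_rot"])
    return np.array(s["position"])+R@T[:3,3], R@T[:3,:3]@d
def onz(c,u,v,z,s=None):
    o,d=ray(c,u,v,s); return o+d*(z-o[2])/d[2]
E
python3 - <<'E'
from h import *
a=read_camera("side");b=read_camera("top")
import pickle;pickle.dump((a,b),open("c.pkl","wb"))
cv2.imwrite("pics/top.png",cv2.resize(b["color"],(800,600)));cv2.imwrite("pics/side.png",cv2.resize(a["color"],(800,600)))
for c in(a,b):print(-c["R"].T@c["t"],c["R"].T[:,2],c["K"][0,0])
print(tcp_to_grasp);print(read_state())
E
```

```text
[0.01023031 0.82628111 0.77893696] [ 0.47657631 -0.67531803 -0.56286818] 470.0290357543971
[ 3.98889818e-01 -9.51574948e-04  1.24519662e+00] [ 0.17518134 -0.00823444 -0.98450175] 390.79155656191745
0.0187
{'t': 0.1, 'joint_pos': array([-1.38301391e+00,  1.50943594e-01,  1.43797460e+00, -1.77688613e-05,
        1.55382300e+00, -1.33980197e-01]), 'dq': array([ 0.0001918 , -0.00082962, -0.00038331, -0.00021391, -0.00047613,
       -0.00073983]), 'joint_efforts': array([ 4.16035502e-03, -7.14378762e+01, -5.71798646e+01, -1.53575743e-04,
        7.05990416e-03,  7.90089734e-05]), 'position': array([ 0.18177952, -0.54526071,  0.23072772]), 'tool_rot': array([[ 9.48679403e-01,  3.16239366e-01, -2.31863279e-04],
       [ 3.16239422e-01, -9.48678746e-01,  1.12502744e-03],
       [ 1.35814198e-04, -1.14061467e-03, -9.99999340e-01]]), 'wrist_force': array([ 0.7504939 , -0.02462889, -0.0717706 ]), 'moment': array([0.02568997, 0.02909437, 0.03900636]), 'grasp_force': 0.0, 'opening': 0.08507107846214905}
```

View pics/top.png

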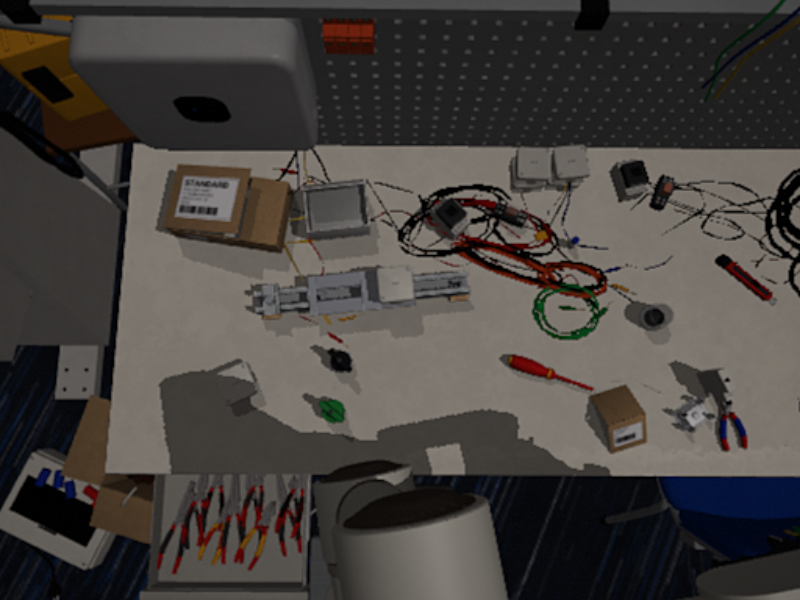

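View pics/side.png

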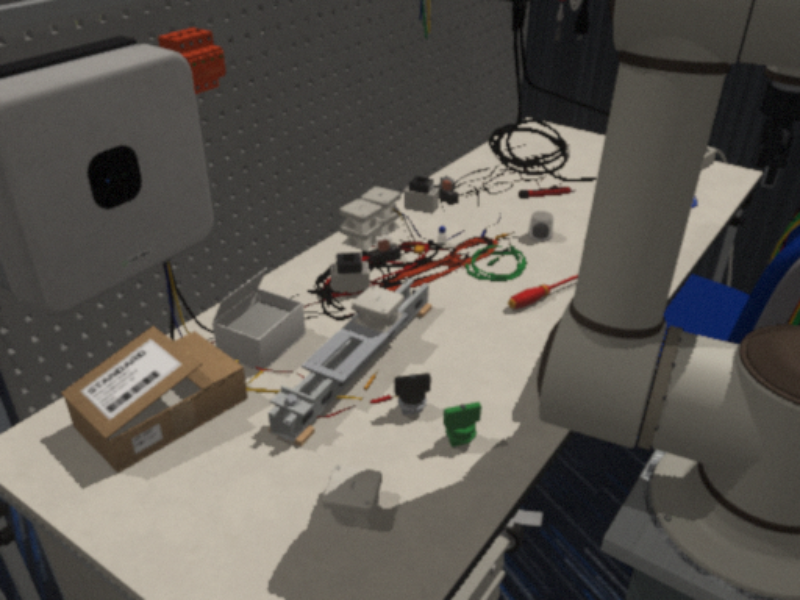

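Top picture: the rail runs from (250,300) to (470,283). The stop is at its left end, the bracket slot is at about (340,293) and its box at (395,285).

Candidates for the T-bolt in the top picture:
- Black winged bolt at (340,360). It is the same thing as (412,390) in the side view.
- Green lookalike at (331,410), which is excluded.
- Black contactor-like things at (450,215) and (630,180).
- Grey knob at (653,317).

I choose the black winged one at (340,360) and check it in a close crop.

```bash
python3 - <<'E'
from h import *
import pickle;a,b=pickle.load(open("c.pkl","rb"))
t=cv2.resize(b["color"][160:250,150:310],None,fx=5,fy=5,interpolation=cv2.INTER_CUBIC)[:,:800]
s=cv2.resize(a["color"][170:300,165:320],None,fx=5,fy=5,interpolation=cv2.INTER_CUBIC)
cv2.imwrite("pics/t5.png",t);cv2.imwrite("pics/s5.png",cv2.resize(s,(700,587)))
def p(u,v,z):return onz(b,u*.64,v*.64,z).round(3)
print("bolt",p(340,357,.066),"green",p(331,408,.066),"stop",p(270,300,.06),"railend",p(470,283,.051),"slot",p(340,293,.056),"box",p(395,285,.095),"sd",p(548,372,.01))
E
```

```text
bolt [0.493 0.104 0.066] green [0.397 0.119 0.066] stop [0.605 0.245 0.06 ] railend [ 0.644 -0.151  0.051] slot [0.621 0.108 0.056] box [ 0.63  -0.001  0.095] sd [ 0.471 -0.311  0.01 ]
```

View pics/t5.png

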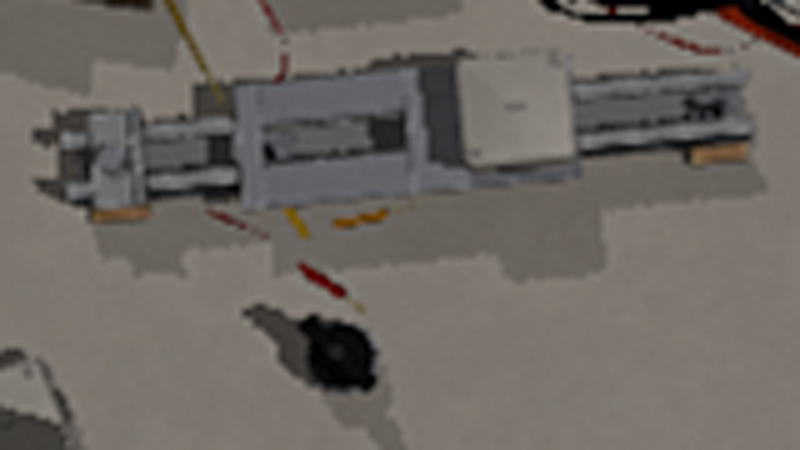

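View pics/s5.png

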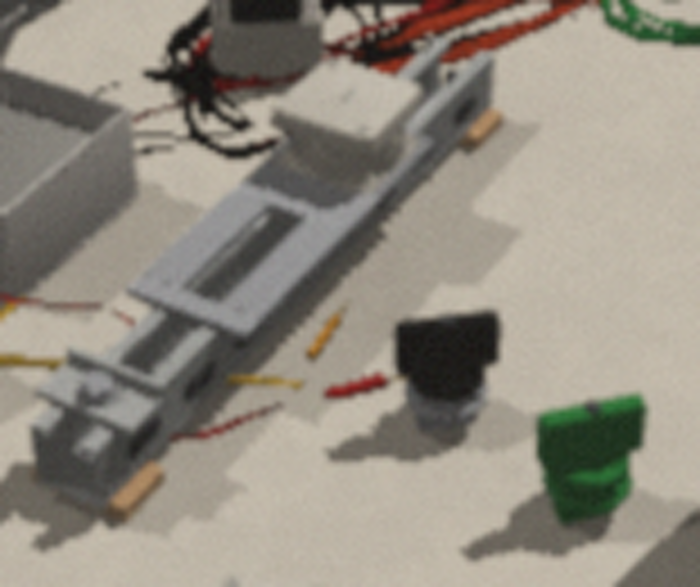

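The crops confirm the black winged bolt at crop (340,352), with its wing running diagonally. In the top crop the stop face is at about u=144, the plate front at u=238, the slot spans u=265–415 and the box back is at u=577.

```bash
python3 - <<'E'
from h import *
import pickle;a,b=pickle.load(open("c.pkl","rb"))
def p(u,v,z):return onz(b,150+u/5,160+v/5,z)
f=lambda n,x:print(n,x.round(4))
f("stop",p(144,155,.06));f("front",p(238,146,.056))
f("slotF",p(265,143,.056));f("slotB",p(415,133,.056));f("boxb",p(577,115,.097))
f("railF",p(40,155,.051));f("railB",p(748,103,.051))
d=p(40,155,.051)-p(748,103,.051);print("railang from +y",np.arctan2(-d[0],d[1]))
# wing mask
im=b["color"].astype(int);m=(im.max(2)<45).astype(np.uint8);m[:220]=0;m[245:]=0;m[:,:205]=0;m[:,230:]=0
ys,xs=np.nonzero(m);P=np.array([onz(b,x,y,.066)[:2] for x,y in zip(xs,ys)]);w,v=np.linalg.eigh(np.cov(P.T));print(len(xs),P.mean(0),w,v[:,1],np.ptp(P,axis=0))
f("w1",p(310,322,.066));f("w2",p(372,385,.066))
# side wing top edge ends
q=lambda u,v,z:onz(a,165+u*155/700,170+v*130/587,z)
f("s1",q(398,325,.068));f("s2",q(497,313,.068))
c=read_camera("wrist");print(c["tool_from_camera"].round(3),c["K"])
E
```

```text
stop [0.6081 0.2264 0.06  ]
front [0.6149 0.1695 0.056 ]
slotF [0.617  0.1529 0.056 ]
slotB [0.624  0.0603 0.056 ]
boxb [ 0.6281 -0.0386  0.097 ]
railF [0.6091 0.2924 0.051 ]
railB [ 0.6459 -0.1469  0.051 ]
railang from +y 0.08342296132762347
165 [0.48737916 0.10560355] [9.13079156e-05 1.72395531e-04] [0.69164454 0.72223807] [0.04198453 0.04588773]
w1 [0.5056 0.1211 0.066 ]
w2 [0.4681 0.0829 0.066 ]
s1 [0.5066 0.1252 0.068 ]
s2 [0.4702 0.0864 0.068 ]
[[-0.    -0.958 -0.288  0.075]
 [ 1.    -0.    -0.001 -0.   ]
 [ 0.    -0.288  0.958 -0.142]
 [ 0.     0.     0.     1.   ]] [[264.47841566   0.         250.53293405]
 [  0.         264.47841566 189.1682853 ]
 [  0.           0.           1.        ]]
```

```bash
python3 -m pendant '[[[0.75,0.72,0],[0,0,0.11]],[[1.5,1.45,0],[0,0,0.22]],[[2.25,2.17,0],[0,0,0.33]],[[3,2.9,0],[0,0,0.44]],[[3.75,3.62,0],[0,0,0.55]],[[4.5,4.35,0],[0,0,0.66]],[[5.25,5.07,0],[0,0,0.77]],[[6,5.8,0],[0,0,0.88]],[[6.75,6.52,0],[0,0,1.0]],[[7.5,7.25,0],[0,0,1.11]],[[8.25,7.97,0],[0,0,1.22]],[[9,8.7,0],[0,0,1.334]]]' 1 40
python3 -m pendant '[[[0,0,0],[0,0,0]],[[0,0,0],[0,0,0]]]'
python3 -c "
from rig import *;s=read_state();print(s['t'],s['position'],s['tool_rot'],s['joint_pos'])"
```

```text
t: 1.35
position: [0.6144, -0.1266, 0.2311]
tool_rot: [[-0.09, 0.996, -0.0], [0.996, 0.09, -0.0], [-0.0, -0.0, -1.0]]
wrist_force: [0.7, -1.8, 0.6]
opening: -0.0001
grasp_force: 0.0
t: 1.55
position: [0.6135, -0.1276, 0.2305]
tool_rot: [[-0.086, 0.996, -0.001], [0.996, 0.086, 0.0], [0.0, -0.001, -1.0]]
wrist_force: [-0.4, 0.9, 0.5]
opening: 0.0004
grasp_force: 0.0
1.55 [ 0.61351981 -0.12760799  0.23045883] [[-8.62822167e-02  9.96269709e-01 -1.43062446e-03]
 [ 9.96270670e-01  8.62826422e-02  2.38250882e-04]
 [ 3.60800194e-04 -1.40473237e-03 -9.99998948e-01]] [-3.27812877e-01  2.59746749e-01  1.30847493e+00 -2.35060806e-04
  1.57480212e+00 -4.14203543e-01]
```

```bash
python3 -m pendant '[[[0.19,0.1,-0.6],[0,0,0]],[[0.38,0.2,-1.2],[0,0,0]],[[0.38,0.2,-1.9],[0,0,0]],[[0.38,0.2,-2.6],[0,0,0]],[[0.38,0.2,-3.05],[0,0,0]],[[0.38,0.2,-3.05],[0,0,0]],[[0.37,0.5,-3.05],[0,0,0]],[[0.34,0.8,-3.05],[0,0,0]],[[0.33,1.0,-3.05],[0,0,0]],[[0.31,1.2,-3.05],[0,0,0]],[[0.3,1.3,-3.05],[0,0,0]],[[0.3,1.4,-3.05],[0,0,0]]]'
```

```text
t: 2.75
position: [0.6283, -0.0579, 0.079]
tool_rot: [[-0.085, 0.996, 0.0], [0.996, 0.085, -0.0], [-0.0, 0.0, -1.0]]
wrist_force: [0.5, 0.5, 1.6]
opening: 0.0
grasp_force: 0.0
```

```bash
python3 -m pendant '[[[-0.01,0.08,0],[0,0,0]],[[-0.01,0.16,0],[0,0,0]],[[-0.02,0.24,0],[0,0,0]],[[-0.03,0.32,0],[0,0,0]],[[-0.03,0.4,0],[0,0,0]],[[-0.04,0.48,0],[0,0,0]],[[-0.05,0.56,0],[0,0,0]],[[-0.05,0.64,0],[0,0,0]],[[-0.06,0.72,0],[0,0,0]],[[-0.07,0.8,0],[0,0,0]],[[-0.07,0.88,0],[0,0,0]],[[-0.08,0.96,0],[0,0,0]]]'
```

```text
t: 3.95
position: [0.6242, -0.0101, 0.0787]
tool_rot: [[-0.085, 0.996, -0.0], [0.996, 0.085, 0.0], [0.0, -0.0, -1.0]]
wrist_force: [-0.8, -2.3, -1.3]
opening: -0.0003
grasp_force: 1.1
```

```bash
python3 - <<'E'
from h import *
c=save("top","pics/t6.png",(150,160,310,250),5)
E
```

```text
(no output)
```

View pics/t6.png

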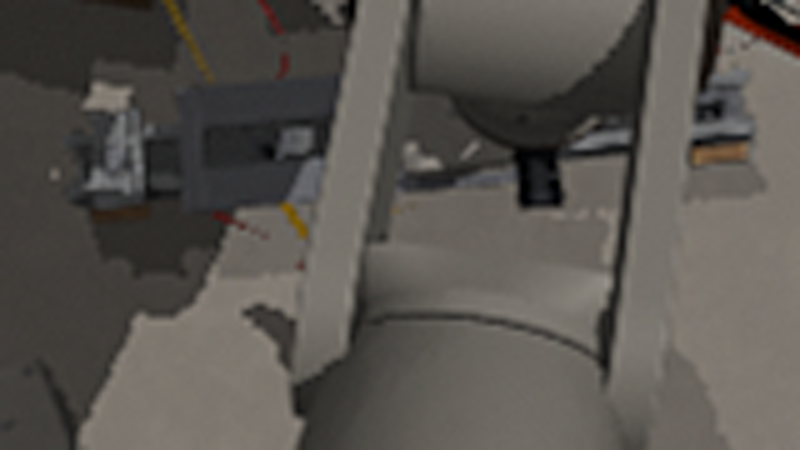

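The plate front is now at u≈183 against the stop at u=144, so about 23 mm remain.

```bash
python3 -m pendant '[[[-0.01,0.08,0],[0,0,0]],[[-0.01,0.16,0],[0,0,0]],[[-0.02,0.24,0],[0,0,0]],[[-0.03,0.3,0],[0,0,0]],[[-0.03,0.34,0],[0,0,0]],[[-0.03,0.38,0],[0,0,0]],[[-0.03,0.38,0],[0,0,0]]]' | grep -E "pos|wrist"
python3 -m pendant '[[[0,0.02,0],[0,0,0]],[[0,0.03,0],[0,0,0]]]' | grep -E "pos|wrist"
python3 -m pendant '[[[0,0.02,0],[0,0,0]],[[0,0.03,0],[0,0,0]]]' | grep -E "pos|wrist"
```

```text
position: [0.6228, 0.0088, 0.0788]
wrist_force: [-1.2, 0.3, -0.4]
position: [0.6228, 0.0099, 0.0788]
wrist_force: [-0.7, -2.5, -0.3]
position: [0.6227, 0.0114, 0.0788]
wrist_force: [-0.4, -4.2, -0.2]
```

```bash
for i in 1; do python3 -m pendant '[[[0,0.02,0],[0,0,0]],[[0,0.04,0],[0,0,0]]]' | grep -E "pos|wrist"
python3 -m pendant '[[[0,0.02,0],[0,0,0]],[[0,0.03,0],[0,0,0]]]' | grep -E "pos|wrist"; done
```

```text
position: [0.6227, 0.0123, 0.0788]
wrist_force: [-1.7, -20.3, 1.0]
position: [0.6227, 0.0123, 0.0789]
wrist_force: [-2.2, -29.6, 0.3]
```

```bash
python3 -m pendant '[[[0.01,-0.15,0],[0,0,0]],[[0.02,-0.3,0],[0,0,0]],[[0.02,-0.3,0.6],[0,0,0]],[[0.02,-0.3,1.3],[0,0,0]],[[0,0.2,2],[0,0,0]],[[-0.03,0.8,2.42],[0,0,0]],[[-0.07,1.5,2.42],[0,0,0]],[[-0.12,2.2,2.42],[0,0,0]],[[-0.16,2.8,2.42],[0,0,0]],[[-0.2,3.36,2.42],[0,0,0]],[[-0.21,3.36,2.42],[0,0,0]],[[-0.21,3.36,2.42],[0,0,0]]]' | grep -E "pos|rot|wrist"
python3 - <<'E'
from h import *
import pickle
s=read_state();c=read_camera("wrist");pickle.dump((s,c),open("w1.pkl","wb"))
im=c["color"].astype(float);im=np.clip(255*(im/255)**.55,0,255).astype(np.uint8)
cv2.imwrite("pics/w1.png",cv2.resize(im,(800,600),interpolation=cv2.INTER_CUBIC))
R=np.array(s["tool_rot"]);T=c["tool_from_camera"]
for X in([.6135,.1666,.056],[.6081,.2264,.056]):
    x=T[:3,:3].T@(R.T@(np.array(X)-s["position"])-T[:3,3]);u=c["K"]@x/x[2];print(u*800/512)
E
```

```text
position: [0.6121, 0.1834, 0.1997]
tool_rot: [[-0.086, 0.996, -0.0], [0.996, 0.086, 0.0], [0.0, -0.0, -1.0]]
wrist_force: [0.1, -0.6, 0.5]
[389.86150257 301.82145983   1.5625    ]
[389.41021954 218.14300313   1.5625    ]
```

View pics/w1.png

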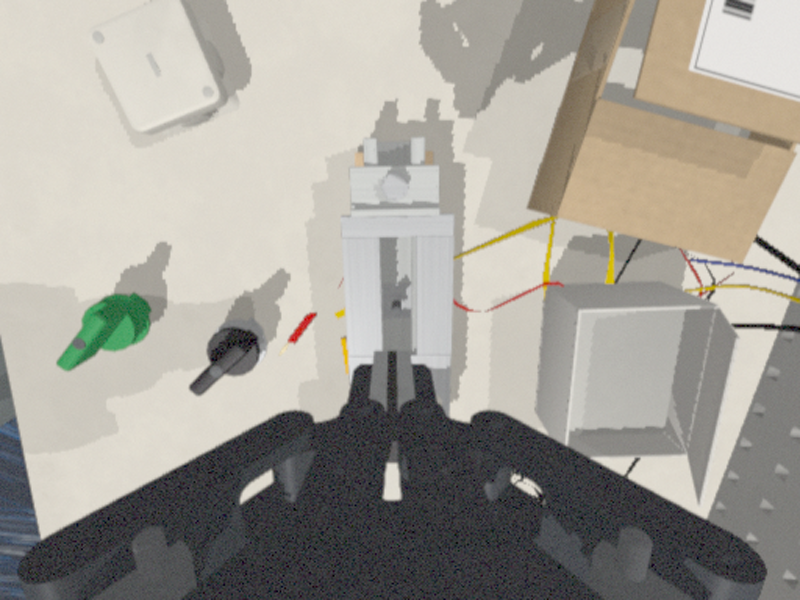

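The view shows the plate up against the stop at row ~215, the slot from (395,237) to (395,355), and something dark in the channel near (397,303). The black bolt is at (235,350). I zoom in on the slot.

```bash
python3 - <<'E'
from h import *
import pickle
s,c=pickle.load(open("w1.pkl","rb"))
im=np.clip(255*(c["color"]/255.)**.55,0,255).astype(np.uint8)
A=cv2.resize(im[130:235,210:300],None,fx=5,fy=5,interpolation=cv2.INTER_CUBIC)
B=cv2.resize(im[200:255,115:175],None,fx=5,fy=5,interpolation=cv2.INTER_CUBIC)
o=np.zeros((525,750,3),np.uint8);o[:525,:450]=A;o[:275,450:]=B;cv2.imwrite("pics/w2.png",o)
E
```

```text
(no output)
```

View pics/w2.png

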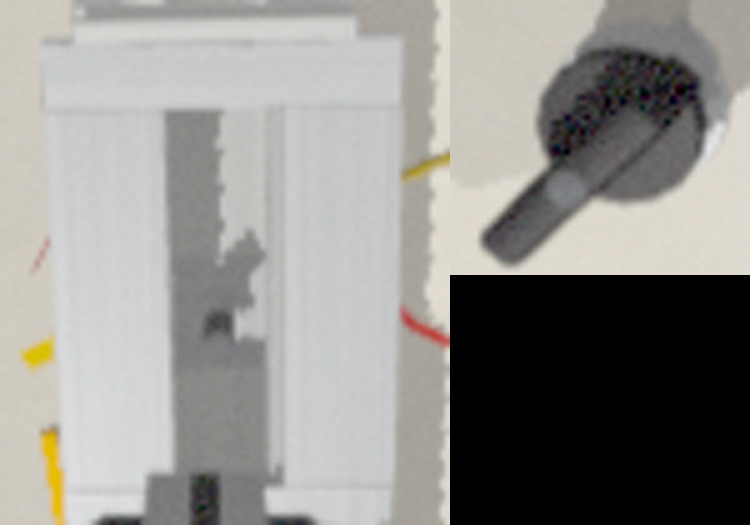

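```bash
python3 - <<'E'
from h import *
import pickle
s,c=pickle.load(open("w1.pkl","rb"))
p=lambda u,v,z:onz(c,210+u/5-.4,130+v/5-.4,z,s)
f=lambda n,x:print(n,x.round(4))
for n,u,v in(("frontL",165,107),("frontR",283,105),("backL",173,490),("backR",280,490),("plateFL",43,38),("plateFR",402,38)):f(n,p(u,v,.056))
for z in(.041,.0125):
  f("dark%g"%z,p(217,323,z));
f("lipL",p(172,400,.051));f("lipR",p(268,400,.051))
f("shadowtip",p(248,236,.0125))
q=lambda u,v,z:onz(c,115+(u-450)/5-.4,200+v/5-.4,z,s)
for n,u,v in(("wing low end",507,247),("wing hi",665,105),("cap",567,186)):f(n,q(u,v,.068))
for u,v in((493,235),(522,262),(0,0)):f("wt",q(u,v,.068))
f("collar",q(622,125,.037))
# wing profile
E
```

```text
frontL [0.602  0.2136 0.056 ]
frontR [0.6274 0.2163 0.056 ]
backL [0.6109 0.1236 0.056 ]
backR [0.636  0.1258 0.056 ]
plateFL [0.5749 0.2261 0.056 ]
plateFR [0.6512 0.2327 0.056 ]
dark0.041 [0.6181 0.1609 0.041 ]
dark0.0125 [0.6191 0.1518 0.0125]
lipL [0.6089 0.1443 0.051 ]
lipR [0.6314 0.1462 0.051 ]
shadowtip [0.625  0.1759 0.0125]
wing low end [0.4761 0.0903 0.068 ]
wing hi [0.5132 0.1293 0.068 ]
cap [0.4906 0.1072 0.068 ]
wt [0.4731 0.0932 0.068 ]
wt [0.4794 0.0867 0.068 ]
wt [0.3684 0.1418 0.068 ]
collar [0.4918 0.1085 0.037 ]
```

```bash
python3 - <<'E'
from h import *
import pickle
s,c=pickle.load(open("w1.pkl","rb"))
w=lambda u,v,z:onz(c,u*.64,v*.64,z,s)
a=w(285,270,0);b=w(165,243,0)
print(a,b)
v=(a-np.array([.512,.129,0]))/.068 # far wing end casts tip
print("per m",v); print("stud",np.array([.625,.1759,0])-v*.0285)
g=w(78,357,.068),w(130,300,.068);print(g)
# crop brightness column along slot
im=c["color"].mean(2)[150:230,247:262];print(im.round()[20:55].astype(int))
E
```

```text
[0.52371523 0.16945595 0.        ] [0.4238752 0.1839593 0.       ]
per m [0.17228274 0.59494047 0.        ]
stud [0.62008994 0.1589442  0.        ]
(array([0.3915181 , 0.10910588, 0.068     ]), array([0.43322752, 0.15616191, 0.068     ]))
[[ 81  82  83  82  81  85  93 152 155 156 154 153 153 156 156]
 [ 83  80  84  86  81  83  96 150 154 154 153 154 154 154 158]
 [ 81  78  83  80  81  85  92 152 157 156 151 153 154 153 157]
 [ 84  82  81  80  81  84  91 132 155 154 152 152 153 155 156]
 [ 84  84  82  83  83  84  83  99 150 156 152 151 153 153 158]
 [ 81  85  80  81  85  85  80  98 150 155 151 149 135 140 156]
 [ 81  79  80  81  79  84  85 119 151 156 149 142 102 107 151]
 [ 82  83  80  84  84  83  91 149 156 155 137 129  89  91 135]
 [ 79  82  80  83  84  84  93 149 155 141  99  87  81  83 102]
 [ 86  82  83  83  79  85  94 148 136 115  86  83  82  80  88]
 [ 80  78  79  82  82  84  92 126  96  86  81  79  80  80  81]
 [ 78  78  73  77  78  79  95 105  79  75  77  73  72  75  75]
 [ 74  73  72  73  76  76 105 109  79  75  72  71  74  75  78]
 [ 75  73  75  71  77  72  79  77  71  71 
[... 644 characters left out ...]
1 151]
 [ 71  77  75  62  39  24  31  31  29  61 147 153 151 149 151]
 [ 70  72  77  60  35  32  26  36  29  63 146 153 148 153 150]
 [ 75  73  71  60  38  43  51  48  40  65 143 139 132 141 146]
 [ 71  74  70  59  53  58  62  63  59  64 126 100  94 110 119]
 [ 71  71  74  66  64  68  69  70  67  61  85  75  76  79  82]
 [ 71  72  67  71  70  72  74  73  69  68  67  71  70  71  73]
 [ 72  70  71  72  74  73  72  70  72  67  70  71  72  69  73]
 [ 72  73  72  72  72  74  69  71  66  71  71  71  70  73  70]
 [ 75  74  74  73  77  72  70  72  69  74  75  71  73  73  71]
 [ 76  72  74  77  80  76  78  79  74  78  77  74  76  79  79]
 [ 80  83  78  80  82  83  81  82  82  88  81  79  83  82  83]]
```

The stud shows as the dark spot at crop (217,323). Its ray at stud-top height and its shadow agree on y≈0.160, which is about 10 mm behind the slot's centre. The bolt should therefore go in about 20 mm ahead of the centre, at about (0.6165, 0.190).

I now go to the bolt with the fingers opening and take a second measurement on the way.

```bash
python3 -m pendant '[[[-0.35,-0.22,0],[0,0,-0.12]],[[-0.7,-0.44,0],[0,0,-0.24]],[[-1.05,-0.66,0],[0,0,-0.36]],[[-1.4,-0.88,0],[0,0,-0.48]],[[-1.75,-1.1,0],[0,0,-0.6]],[[-2.1,-1.31,0],[0,0,-0.72]],[[-2.44,-1.53,0],[0,0,-0.848]],[[-2.44,-1.53,0],[0,0,-0.848]],[[-2.44,-1.53,0],[0,0,-0.848]],[[-2.44,-1.53,0],[0,0,-0.848]]]' 0
python3 - <<'E'
from h import *
import pickle
s=read_state();c=read_camera("wrist");pickle.dump((s,c),open("w3.pkl","wb"))
im=np.clip(255*(c["color"]/255.)**.55,0,255).astype(np.uint8)
cv2.imwrite("pics/w3.png",cv2.resize(im[110:280,140:370],None,fx=3.4,fy=3.4,interpolation=cv2.INTER_CUBIC))
print(s["joint_pos"])
E
```

```text
t: 7.75
position: [0.4908, 0.1063, 0.1998]
tool_rot: [[0.69, 0.724, 0.0], [0.724, -0.69, 0.0], [0.0, 0.0, -1.0]]
wrist_force: [0.7, 0.6, 0.5]
opening: 0.0855
grasp_force: 0.0
[5.95971730e-02 1.09191894e-02 1.65135706e+00 1.86453612e-04
 1.47909085e+00 8.21362931e-01]
```

View pics/w3.png

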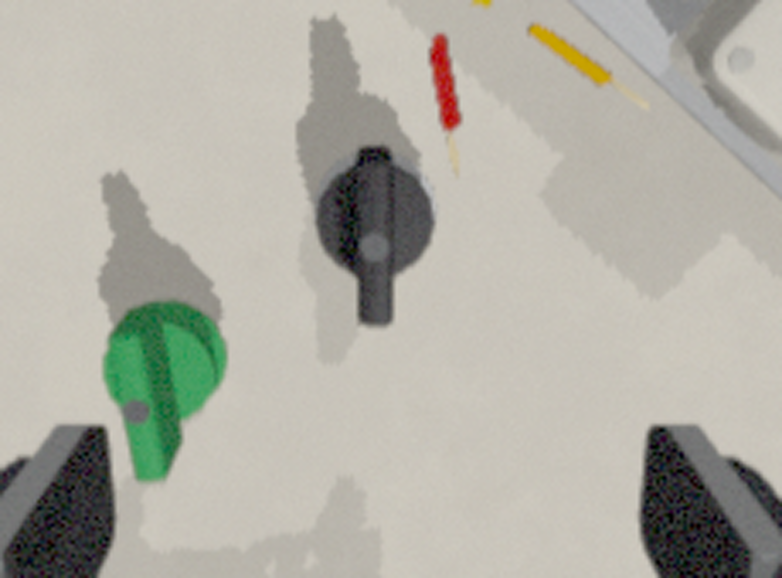

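The wing is aligned with the tool: its ends are at (375,165) and (376,325), and the axis cap is at (374,247).

```bash
python3 - <<'E'
from h import *
import pickle
s,c=pickle.load(open("w3.pkl","rb"))
p=lambda u,v:onz(c,140+u/3.4-.4,110+v/3.4-.4,.068,s)
for u,v in((374,247),(375,165),(376,325),(359,320),(393,320),(359,260),(390,180)):
  X=p(u,v);print(X.round(4),(np.array(s["tool_rot"]).T@(X-s["position"])).round(4))
E
```

```text
[0.4902 0.1067 0.068 ] [-1.000e-04 -7.000e-04  1.318e-01]
[0.5085 0.1254 0.068 ] [ 0.026  -0.0003  0.1318]
[0.4726 0.0873 0.068 ] [-2.630e-02 -1.000e-04  1.318e-01]
[0.4698 0.0923 0.068 ] [-0.0246 -0.0056  0.1318]
[0.4777 0.0847 0.068 ] [-0.0246  0.0054  0.1318]
[0.4838 0.1069 0.068 ] [-0.0044 -0.0054  0.1318]
[0.5086 0.1188 0.068 ] [0.0213 0.0043 0.1318]
```

```bash
python3 -m pendant '[[[0,0,-0.7],[0,0,0]],[[0,0,-1.4],[0,0,0]],[[0,0,-2.1],[0,0,0]],[[0,0,-2.7],[0,0,0]],[[0,0,-3.0],[0,0,0]],[[0,0,-3.14],[0,0,0]],[[0,0,-3.14],[0,0,0]]]'
python3 -m pendant '[[[0,0,0],[0,0,0]],[[0,0,0],[0,0,0]],[[0,0,0],[0,0,0]],[[0,0,0],[0,0,0]],[[0,0,0],[0,0,0]],[[0,0,0],[0,0,0]],[[0,0,0],[0,0,0]],[[0,0,0],[0,0,0]]]' 1 60
```

```text
t: 8.5
position: [0.4902, 0.1066, 0.0422]
tool_rot: [[0.691, 0.723, -0.001], [0.723, -0.691, -0.0], [-0.001, -0.001, -1.0]]
wrist_force: [0.1, 0.3, -0.1]
opening: 0.0851
grasp_force: 0.0
t: 9.3
position: [0.4904, 0.1065, 0.0431]
tool_rot: [[0.691, 0.723, 0.0], [0.723, -0.691, 0.0], [0.0, 0.0, -1.0]]
wrist_force: [-0.3, 0.1, 6.3]
opening: 0.0111
grasp_force: 59.2
```

```bash
python3 -m pendant '[[[0,0,0.4],[0,0,0]],[[0,0,0.9],[0,0,0]],[[0,0,1.4],[0,0,0]],[[0.3,0.2,1.7],[0,0,0.1]],[[0.6,0.4,1.7],[0,0,0.22]],[[0.95,0.63,1.7],[0,0,0.34]],[[1.3,0.86,1.7],[0,0,0.46]],[[1.65,1.1,1.7],[0,0,0.58]],[[2,1.33,1.7],[0,0,0.7]],[[2.3,1.52,1.7],[0,0,0.8]],[[2.52,1.67,1.7],[0,0,0.853]],[[2.52,1.67,1.7],[0,0,0.853]]]'
python3 - <<'E'
from h import *
import pickle
s=read_state();c=read_camera("wrist");pickle.dump((s,c),open("w4.pkl","wb"))
im=np.clip(255*(c["color"]/255.)**.55,0,255).astype(np.uint8)
cv2.imwrite("pics/w4.png",cv2.resize(im[90:290,150:350],None,fx=3,fy=3,interpolation=cv2.INTER_CUBIC))
E
```

```text
t: 10.5
position: [0.6169, 0.1906, 0.127]
tool_rot: [[-0.092, 0.996, -0.001], [0.996, 0.092, 0.0], [0.0, -0.001, -1.0]]
wrist_force: [-0.1, 0.3, -1.6]
opening: 0.0108
grasp_force: 58.6
```

View pics/w4.png

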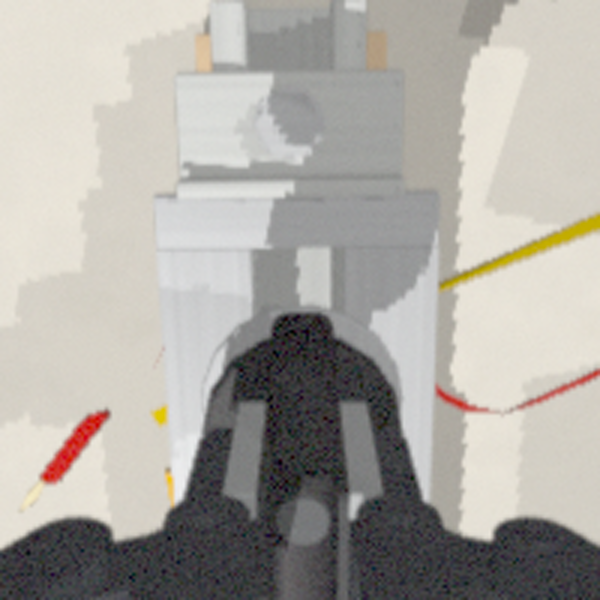

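The bolt hangs over the slot: plate corners are at (157,197) and (438,190), the slot's front edge is at row 248, and the wing tip is at (302,318).

```bash
python3 - <<'E'
from h import *
import pickle
s,c=pickle.load(open("w4.pkl","rb"))
p=lambda u,v,z:onz(c,150+u/3-.4,90+v/3-.4,z,s)
for n,u,v,z in(("pL",157,200,.056),("pR",438,192,.056),("pl2",173,450,.056),("pr2",430,450,.056),("sl",252,270,.056),("sr",346,270,.056),("lipL",252,300,.051),("lipR",333,260,.051),("stopL",178,72,.063),("stopR",404,72,.063),("endL",213,30,.051),("endR",367,30,.051),("slotfront",300,248,.056),("wing",302,316,.111-.026)):
  X=p(u,v,z);print(n,X.round(4),(np.array(s["tool_rot"]).T@(X-s["position"])).round(4))
E
```

```text
pL [0.5752 0.2246 0.056 ] [ 0.0376 -0.0383  0.071 ]
pR [0.6506 0.2337 0.056 ] [0.0398 0.0376 0.071 ]
pl2 [0.5828 0.15   0.056 ] [-0.0373 -0.0375  0.071 ]
pr2 [0.6591 0.1571 0.056 ] [-0.0373  0.039   0.071 ]
sl [0.6022 0.2074 0.056 ] [ 0.018 -0.013  0.071]
sr [0.6282 0.2098 0.056 ] [0.018  0.0131 0.071 ]
lipL [0.6027 0.1972 0.051 ] [ 0.0078 -0.0135  0.076 ]
lipR [0.6246 0.2111 0.051 ] [0.0197 0.0097 0.076 ]
stopL [0.5804 0.2586 0.063 ] [ 0.071  -0.0301  0.064 ]
stopR [0.6367 0.2638 0.063 ] [0.071  0.0265 0.064 ]
endL [0.5872 0.2696 0.051 ] [ 0.0814 -0.0223  0.076 ]
endR [0.6272 0.2733 0.051 ] [0.0814 0.0179 0.076 ]
slotfront [0.6149 0.2149 0.056 ] [0.0243 0.0004 0.071 ]
wing [0.6165 0.2047 0.085 ] [0.014 0.001 0.042]
```

```bash
python3 -m pendant '[[[0,0,-0.2],[0,0,0.01]],[[0,0,-0.4],[0,0,0.01]],[[0,0,-0.48],[0,0,0.01]],[[0,0,-0.54],[0,0,0.01]],[[0,0,-0.58],[0,0,0.01]],[[0,0,-0.62],[0,0,0.01]],[[0,0,-0.66],[0,0,0.01]],[[0,0,-0.69],[0,0,0.01]],[[0,0,-0.69],[0,0,0.01]]]'
python3 -c "
from rig import *;print(read_state()['moment'])"
```

```text
t: 11.45
position: [0.6162, 0.19, 0.0931]
tool_rot: [[-0.1, 0.995, -0.0], [0.995, 0.1, -0.0], [0.0, -0.0, -1.0]]
wrist_force: [0.8, -0.1, -1.6]
opening: 0.0108
grasp_force: 58.7
[ 0.0009041  -0.02403419  0.04890365]
```

```bash
python3 -m pendant '[[[0,0,-0.03],[0,0,0]],[[0,0,-0.06],[0,0,0]],[[0,0,-0.08],[0,0,0]],[[0,0,-0.08],[0,0,0]]]' | grep -E "pos|wrist"
python3 -m pendant '[[[0,0,-0.03],[0,0,0]],[[0,0,-0.06],[0,0,0]],[[0,0,-0.08],[0,0,0]],[[0,0,-0.08],[0,0,0]]]' | grep -E "pos|wrist"
python3 -c "
from rig import *;print(read_state()['moment'])"
```

```text
position: [0.6158, 0.19, 0.0889]
wrist_force: [-4.5, -0.4, -2.7]
position: [0.6158, 0.19, 0.085]
wrist_force: [-5.5, -1.1, -0.8]
[-0.10902573  1.10407077 -0.00629452]
```

```bash
python3 -m pendant '[[[-0.01,0,0],[0,0,0]],[[-0.02,0,-0.03],[0,0,0]],[[-0.02,0,-0.06],[0,0,0]],[[-0.02,0,-0.1],[0,0,0]],[[-0.02,0,-0.1],[0,0,0]]]' | grep -E "pos|wrist"
python3 -m pendant '[[[0,0,-0.03],[0,0,0]],[[0,0,-0.06],[0,0,0]],[[0,0,-0.08],[0,0,0]],[[0,0,-0.08],[0,0,0]]]' | grep -E "pos|wrist"
python3 -c "
from rig import *;print(read_state()['moment'])"
```

```text
position: [0.6155, 0.19, 0.0802]
wrist_force: [0.2, -0.3, 1.2]
position: [0.6155, 0.19, 0.0766]
wrist_force: [-2.1, -1.4, 6.7]
[-0.08479825  0.35187648  0.01778052]
```

```bash
python3 -m pendant '[[[0,0,-0.03],[0,0,0]],[[0,0,-0.06],[0,0,0]],[[0,0,-0.06],[0,0,0]],[[0,0,-0.06],[0,0,0]]]' | grep -E "pos|wrist"
python3 -c "
from rig import *;print(read_state()['moment'],read_state()['joint_pos'])"
```

```text
position: [0.6155, 0.19, 0.0741]
wrist_force: [-4.5, -0.7, 10.8]
[-0.23256429  0.7342801   0.00752039] [ 1.79982314e-01  3.84632075e-01  1.46822773e+00 -1.30993709e-05
  1.28785914e+00  7.99883112e-02]
```

```bash
python3 -m pendant '[[[-0.006,0,-0.015],[0,0,0]],[[-0.006,0,-0.02],[0,0,0]],[[-0.006,0,-0.02],[0,0,0]]]' | grep -E "pos|wrist"
python3 -m pendant '[[[0,0,0],[0,0,-0.06]],[[0,0,0],[0,0,-0.12]],[[0,0,0],[0,0,-0.18]],[[0,0,0],[0,0,-0.18]]]' | grep -E "pos|wrist|rot"
python3 -c "
from rig import *;print(read_state()['moment'])"
```

```text
position: [0.6155, 0.1901, 0.0733]
wrist_force: [-2.7, -1.0, 12.6]
position: [0.6159, 0.1902, 0.0735]
tool_rot: [[0.082, 0.997, 0.003], [0.997, -0.082, 0.0], [0.001, 0.003, -1.0]]
wrist_force: [0.8, -0.7, 11.3]
[-0.04178027  0.02051688  0.00762933]
```

```bash
python3 -m pendant '[[[0,0,-0.005],[0,0,-0.08]],[[0,0,-0.005],[0,0,-0.16]],[[0,0,-0.005],[0,0,-0.24]],[[0,0,-0.005],[0,0,-0.32]],[[0,0,-0.005],[0,0,-0.4]],[[0,0,-0.005],[0,0,-0.48]],[[0,0,-0.005],[0,0,-0.56]],[[0,0,-0.005],[0,0,-0.64]],[[0,0,-0.005],[0,0,-0.7]],[[0,0,-0.005],[0,0,-0.7]]]' | grep -E "pos|wrist|rot"
python3 -c "
from rig import *;print(read_state()['moment'])"
```

```text
position: [0.6159, 0.1901, 0.0733]
tool_rot: [[0.705, 0.709, 0.003], [0.709, -0.705, 0.0], [0.002, 0.002, -1.0]]
wrist_force: [0.5, -0.4, 12.9]
[-0.16584905 -0.08128734  0.0063093 ]
```

```bash
python3 -m pendant '[[[0,0,0],[0,0,-0.08]],[[0,0,0],[0,0,-0.16]],[[0,0,0],[0,0,-0.24]],[[0,0,0],[0,0,-0.32]],[[0,0,0],[0,0,-0.4]],[[0,0,0],[0,0,-0.48]],[[0,0,0],[0,0,-0.54]],[[0,0,0],[0,0,-0.6]],[[0,0,0],[0,0,-0.65]],[[0,0,0],[0,0,-0.69]],[[0,0,0],[0,0,-0.69]]]' | grep -E "pos|wrist|rot"
python3 -c "
from rig import *;print(read_state()['moment'])"
```

```text
position: [0.6159, 0.1901, 0.0733]
tool_rot: [[0.995, 0.099, 0.003], [0.099, -0.995, 0.0], [0.003, -0.0, -1.0]]
wrist_force: [0.1, -0.7, 12.7]
[-0.13220323  0.05983893  0.02997976]
```

```bash
python3 -m pendant '[[[0,0,0.03],[0,0,0]],[[0,0,0.06],[0,0,0]],[[0,0,0.08],[0,0,0]],[[0,0,0.08],[0,0,0]]]' | grep -E "pos|wrist"
python3 -m pendant '[[[0,0,0.015],[0,0,0]],[[0,0,0.03],[0,0,0]],[[0,0,0.03],[0,0,0]]]' | grep -E "pos|wrist"
python3 -c "
from rig import *;print(read_state()['moment'])"
```

```text
position: [0.6158, 0.19, 0.0769]
wrist_force: [2.4, -0.5, 6.6]
position: [0.6156, 0.1901, 0.0781]
wrist_force: [3.0, -0.0, 5.0]
[ 3.67981556e-02 -5.07687357e-01 -8.89150551e-05]
```

```bash
python3 -m pendant '[[[0,0,0],[0,0,0]],[[0,0,0],[0,0,0]],[[0,0,0],[0,0,0]],[[0,0,0],[0,0,0]],[[0,0,0],[0,0,0]],[[0,0,0],[0,0,0]]]' 0.65 | grep -E "pos|wrist|open|grasp"
python3 -m pendant '[[[0,0,0.2],[0,0,0]],[[0,0,0.5],[0,0,0]],[[0,0,1],[0,0,0]],[[0,0,1.6],[0,0,0]],[[0,0,2.2],[0,0,0]],[[0,0,2.6],[0,0,0]],[[-0.5,-0.1,2.6],[0,0,0]],[[-1,-0.2,2.6],[0,0,0]],[[-1,-0.2,2.6],[0,0,0]]]' | grep -E "pos|wrist"
python3 - <<'E'
from h import *
import pickle
s=read_state();c=read_camera("wrist");pickle.dump((s,c),open("w5.pkl","wb"))
b=read_camera("side")
f=lambda i:np.clip(255*(i/255.)**.55,0,255).astype(np.uint8)
o=np.zeros((500,800,3),np.uint8)
o[:300,:400]=cv2.resize(f(c["color"]),(400,300))
o[:,400:]=cv2.resize(f(b["color"][170:295,165:265]),(400,500),interpolation=cv2.INTER_CUBIC)
cv2.imwrite("pics/f.png",o)
E
```

```text
position: [0.6149, 0.19, 0.0775]
wrist_force: [0.5, -0.2, -0.4]
opening: 0.0301
grasp_force: 0.0
position: [0.5632, 0.1799, 0.2098]
wrist_force: [-0.1, -1.3, 0.4]
```

View pics/f.png

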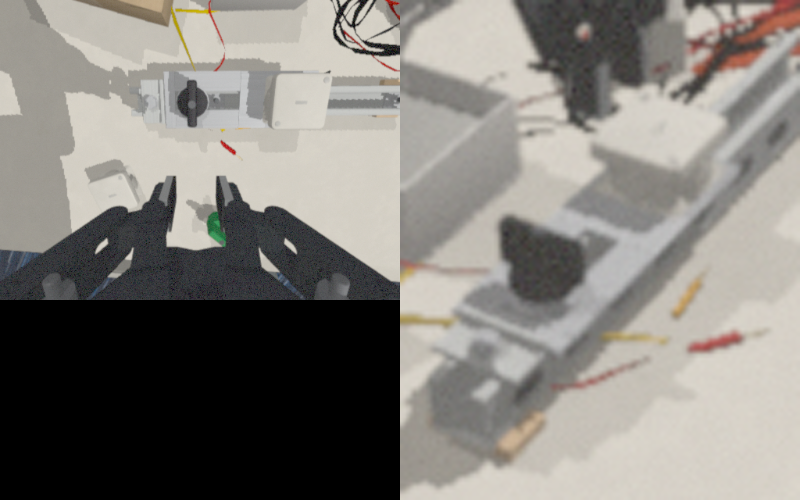

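The bolt stands upright and crosswise in the slot ahead of the stud, and the plate is at the stop. One numeric check on the front gap, from the last wrist image.

```bash
python3 - <<'E'
from h import *
import pickle
for fn in("w4.pkl","w5.pkl"):
    s,c=pickle.load(open(fn,"rb"));T=c["tool_from_camera"];R=np.array(s["tool_rot"])
    d=np.array([-.09,.996]);e=np.array([.996,.09]);g=c["color"].mean(2).astype(np.float32)
    row=[]
    for a in np.arange(.034,.080,.001):
        v=[]
        for l in np.arange(-.024,-.018,.001):
            X=np.r_[np.array([.6165,.190])+d*a+e*l,.056]
            x=T[:3,:3].T@(R.T@(X-s["position"])-T[:3,3]);u=c["K"]@x/x[2]
            v.append(cv2.getRectSubPix(g,(1,1),(float(u[0]),float(u[1])))[0,0])
        row.append(int(np.mean(v)))
    print(fn,row)
E
```

```text
w4.pkl [180, 180, 180, 180, 174, 189, 203, 194, 178, 139, 95, 99, 108, 124, 175, 197, 194, 190, 190, 190, 193, 192, 189, 188, 192, 193, 192, 191, 190, 189, 189, 191, 192, 189, 184, 185, 183, 149, 121, 125, 150, 169, 171, 171, 171, 170]
w5.pkl [148, 148, 148, 147, 137, 119, 110, 146, 159, 155, 147, 121, 100, 99, 123, 158, 159, 154, 155, 157, 157, 157, 154, 154, 157, 159, 158, 156, 156, 157, 157, 159, 159, 155, 150, 148, 148, 128, 124, 149, 158, 159, 159, 159, 158, 158]
```

```bash
python3 -c "
from rig import *;print(job_done(),read_state()['t'])"
```

```text
the job is handed in; nothing more can be done
the job is handed in; nothing more can be done
```

The bracket is pushed home against the end stop (firm contact at about 30 N) and locked with the black T-bolt, inserted about 20 mm ahead of the slot's centre, clear of the stud. The bolt was turned a quarter turn clockwise and sprung up, then released. The job is handed in; no verdict was returned.

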